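# Lower the ratchet-held electrode arm into the beaker

### The job

The electrode arm of the titration stand is held up by its ratchet. With a fingertip press the thumb pad of the pawl fully down, so that the pawl comes free of the teeth, and, keeping it pressed, push the arm gently down past the teeth until it stops, with the electrode hanging inside the empty beaker; then let go, so that the pawl springs back into the teeth. Do not grip or lift anything, do not touch the electrode, and leave the beaker and the other glassware where they stand.

Things in the scene. Friction and masses are not known exactly. Their poses are not given: they have to be found in the camera images.
- stand: titration stand, fixed: white base plate 360 x 150 mm, top 22 mm above the bench, steel column near one end (up to 222 mm). Origin on the bench below the arm's hinge; x points level from column to beaker (the way the arm reaches), z up. Base spans x -80 to +280 mm, column at x -40; the toothed sector reaches 50 mm above the hinge and the column block 26 mm
- swing_hinge (a point): the arm's hinge, 182 mm above the bench, its axis level along the stand's y; axes as the stand's. The arm is two flat bars, 26 mm wide over all, 16 mm deep, 190 mm from here to the electrode head's pin, with a parallel link 32 mm below. The fixed toothed sector (tip radius 48 mm, a saw tooth every 10 degrees) is centred here
- swing (a joint): arm angle, rad: 0 = 40 degrees above level, growing downward; 0.768 = lower stop, 4 degrees below level. Starts 0.15 to 0.28. Stiff hinge: the arm stays where it is left; with the pawl free it takes 6 to 10 N at the thumb pad to push down. With the pawl in the teeth it goes down at most 11 degrees more, then is blocked
- pawl (a joint): pawl angle on the arm, rad: 0 = nose fully in the teeth, up to 0.12 when the nose rests on a tooth's sloping back, 0.18 = thumb pad fully pressed; above 0.14 the nose passes all teeth. A spring returns it: 2 N at the pad's middle to start, 5 N fully pressed, up to 9 N if the arm has been pushed hard onto a tooth; nearer the hinge it takes more, so press the pad's middle or outer half
- thumb_pad (a point): centre of the top of the pawl's thumb pad: ribbed dark steel plate over the arm, 52 mm long (x, outward), 30 wide, 4 thick. At rest it lies 106 mm out along the arm from the hinge and 36 mm above the arm's centre line; fully pressed 107 out, 27 above. Then further pressing moves the arm, the pad on a 110 mm circle about the hinge. Pawl pin: 56 out, 21 above
- electrode: electrode head at the arm's end, kept upright by the links: grey holder 54 mm high with a fragile upright electrode (12 mm thick, black top 24 mm thick, reaching 64 mm above the pin) and a thin steel temperature probe beside it. Origin on the pin at the arm's end, z up. Not to be touched
- electrode_tip (a point): the glass tip of the electrode, 35 mm beyond the pin and 130 mm below it; with the arm fully down it hangs 39 mm above the bench, 14 mm above the beaker's floor
- beaker: empty glass beaker, 68 mm wide (rim 72), 90 mm high, wall 2.5 mm, floor 3 mm, loose on the base plate under the electrode, origin under its centre. Not to be moved
- storage_bottle: small white bottle with a black cap, 28 mm wide, 55 mm high, loose on the base plate; leave alone
- vial: small amber vial with a white cap, 27 mm wide, 50 mm high, loose on the base plate; leave alone
- wash_bottle: white wash bottle with a bent spout, 74 mm wide, about 200 mm high, loose on the bench beside the stand; leave alone
- cylinder: glass measuring cylinder on a six-sided foot 76 mm wide, 220 mm high, loose; leave alone
- flask: stoppered volumetric flask, 74 mm wide, 184 mm high, loose; leave alone
- conical: conical flask, 78 mm wide, 102 mm high, loose; leave alone

How it is judged (in metres and radians):
On the way:
1. the pawl is pressed clear of the teeth while the arm is still up (value of joint pawl above 0.14 rad and value of joint swing below 0.5 rad), for 0.1 s.
At the end, for the whole second after the job is handed in: the arm is on its lower stop (joint above 0.735 of 0.768 rad) and at rest, the pawl is back in the teeth (below 0.06 rad), the electrode's tip is inside the beaker (within 25 mm of its axis, less than 30 mm above its underside), and the beaker stands upright (within 0.1 rad) and still (value of joint swing above 0.735 rad and value of joint pawl below 0.06 rad and velocity of joint swing between -0.02 and 0.02 rad/s and z of electrode_tip in the frame of beaker below 0.03 m and horizontal distance between electrode_tip and beaker below 0.025 m and angle between beaker's own z axis and vertical below 0.1 rad and linear speed of beaker below 0.02 m/s); the robot touches nothing.
It fails at once if the beaker is knocked, shifted by more than 15 mm, tipped or lifted (distance of beaker from where it was at the start of the episode above 0.015 m or angle between beaker's own z axis and vertical above 0.15 rad).
It fails at once if the electrode head is touched by the robot or driven against the beaker (contact force between any of the fingers, the arm and electrode above 0.5 N or contact force between electrode and beaker above 2 N).
It fails at once if the arm is lifted instead of lowered (value of joint swing below 0.1 rad).
It fails at once if the arm or its pawl is gripped or forced (more than 45 N) (contact force between the fingers and swing above 45 N).
It fails at once if other glassware or a bottle is shifted by more than 30 mm, tipped or lifted (distance of any of storage_bottle, vial, wash_bottle, cylinder, flask, conical from where it was at the start of the episode above 0.03 m or angle between any of storage_bottle, vial, wash_bottle, cylinder, flask, conical's own z axis and vertical above 0.3 rad).
It also fails if it takes over 38 s, if anything falls off the work surface, if the arm or the gripper's body presses on something with over 40 N, if the wrist force passes 120 N, or if a joint passes its speed limit or range.

### The arm

A 7-joint arm with a two-finger parallel gripper is mounted at the origin on the work surface. World frame = base frame: x ahead of the robot, y to its left, z up, the work surface at z = 0. Lengths are in mm, angles in rad, forces in N, time in s.
With the tool pointing down it reaches from about 400 to 900 mm from the base axis. Payload 5.5 kg.
Tool frame: the origin (TCP) lies at the very end of the fingers, on their centre line; the grasp point (between the pads) lies 19 mm behind it (robot.grasp_offset is the y of the grasp point in the tool frame, in mm); y points along the fingers, x is the direction in which the jaws open and shut, and the axes are right-handed (so a half turn about y gives the same grasp; the last joint's range is limited). The gripper opens to 85 mm and grips with 20 to 120 N. Pads are 22 mm wide; open, the fingers measure 114 mm over their backs; the gripper's body (76 mm by 85 mm) begins 54 mm behind the grasp point. The pads swing forward as they close: fully open they stand 13 mm farther back than shut.
Start: joints at [-0.939, 0.501, -0.427, 1.55, 0.221, 1.138, -0.21], TCP at [234.286, 606.309, 231.31] pointing down, gripper open.
Joint ranges: [-2.88, 2.88], [-0.31, 2.03], [-1.54, 1.56], [0.2, 2.42], [-1.41, 4.55], [0.19, 2.02], [-2.57, 2.57]. Speed limits (rad/s): [2.57, 2.57, 3.14, 3.14, 3.14, 3.14, 3.14].

### API

Orientations are given as a unit quaternion [x, y, z, w].
In Python, from cell import robot, optics gives the robot as it stands. The module is installed in compiled form; this text tells all that it offers.
- The arm moves only by the tool drive_tool, never from a script. Its argument "steps" is a list that holds one entry, the list of rows, each a list of 7 numbers: the shift along the tool's x, y, z in mm, then the turn, a rotation vector about the tool's x, y, z in rad, then the closure in counts, from 0 (fully open) to 255 (shut). In form: [[[tx, ty, tz, wx, wy, wz, jaw], ...]]. A call has 1 to 12 rows; each row shifts and turns the commanded pose from where the row before left it, along the tool's axes as they then stand; what a row does not reach is not made up. A row lasts 1/10 s, in which the tool goes at most 50 mm and 8.59 degrees, less where a joint would pass 70% of its speed; a pose out of reach is approached as far as the arm can. A call with a gripper value outside its range is refused whole. The fingers move at their own pace and stop on an object; "grip_force" is the grip in N (left out, the last holds). Time passes only in rows, so rows that do not move let the fingers close. It gives the time, the measured TCP pose, the force and the opening at its end, in the units of the state.
- robot.get_state(): the state, without advancing time (a new reading comes with each control period).
- optics.read_camera(name): name is "side" or "top"; returns a dict with "color" (400x640x3 uint8, red, green, blue), "vertical_fov" (degrees; the focal length in pixels is half the picture's height over the tangent of half this angle, whatever the lens; pixels are square), "cx", "cy" (the principal point, pixels), "rvec" (rotation vector, rad) and "tvec" (3), from world to camera coordinates, as OpenCV has them. Camera axes: x right, y down, z forward; pixel columns grow to the right and rows downward; lengths in mm; the calibration is good to about 2 mm. A picture is of the moment at which its call begins. There is no depth.
- robot.hand_in(): hands the job in, once; it reports no verdict.
The state is a dict: "time": time; "q": joint angles; "qd": joint speeds; "joint_torque": joint torques, N m; "eef_pos": TCP position; "tool_rot": TCP orientation; "ft_force": force on the tool from outside, world axes, zero at the start; "wrist_torque": the same for the moment, N m; "finger_gap": opening from 0.0 (shut) to 1.0 (fully open).
Only numpy, scipy, OpenCV 4.12 (cv2) and the standard library are available. Lean on these libraries where they do the work, as an engineer would, in place of code of your own. Each camera call takes 0.05 s, during which the arm holds its last target.

## Working session

There is one attempt and no reset: what is moved stays moved. The work goes in short steps, Python scripts to look and compute and a tool call to move; the robot and the scene stay as the last step left them, time stands still between calls to the robot, and variables do not carry over. Pictures are saved under pics/ and viewed, and the job is handed in when it is done.

Besides the shell and the picture viewer there is one more tool, called after "Emit:" in YAML: its name, and indented under it one key for each argument. drive_tool: Moves the arm, as the interface text tells. Its arguments: {"type":"object","properties":{"steps":{"type":"array"},"grip_force":{"type":"number"}},"required":["steps"]}

```bash
mkdir -p pics
cat > h.py <<'E'
import numpy as np, cv2
from cell import robot, optics
def cam(n):
    c=optics.read_camera(n)
    f=c["color"].shape[0]/2/np.tan(np.radians(c["vertical_fov"])/2)
    K=np.array([[f,0,c["cx"]],[0,f,c["cy"]],[0,0,1.]])
    return c,K
E
python3 - <<'E'
from h import *
import pickle
d={}
for n in("side","top"):
    c,K=cam(n); cv2.imwrite(f"pics/{n}0.png",c["color"][...,::-1]); d[n]=(K,np.array(c["rvec"]),np.array(c["tvec"]));print(n,{k:v for k,v in c.items() if k!="color"})
    R=cv2.Rodrigues(d[n][1])[0];print(-R.T@d[n][2].ravel())
pickle.dump(d,open("cams.pkl","wb"))
print(robot.get_state())
E
```

```text
side {'vertical_fov': 55.0274624830545, 'cx': 315.56831369303507, 'cy': 191.5419352080975, 'rvec': array([ 2.11002798, -0.54137341,  0.30953782]), 'tvec': array([-423.11227535,  311.49803112,  775.52522115])}
[ 129.98868048 -611.84693633  697.30958622]
top {'vertical_fov': 57.01359964611311, 'cx': 321.8451873587581, 'cy': 204.24749032271856, 'rvec': array([ 2.12160813, -2.18337606,  0.12698573]), 'tvec': array([  97.84720861,  579.35489317, 1193.70862761])}
[ 427.4121783    73.62533534 1257.80149306]
{'time': 0.1, 'q': array([-0.93883129,  0.50176862, -0.42680639,  1.55134822,  0.22079735,
        1.13829156, -0.21028568]), 'qd': array([ 0.00124013, -0.00264067, -0.0023995 , -0.00499817,  0.00053689,
       -0.00029108, -0.00049718]), 'joint_torque': array([-1.07078892e-02, -5.70817673e+01, -5.83853871e+00, -2.81741953e+01,
        1.03977928e-02,  5.80245585e-03, -2.04589412e-05]), 'eef_pos': array([234.11121006, 605.70567267, 230.35270054]), 'tool_rot': array([ 0.58351453,  0.3993453 , -0.40040012, -0.58284978]), 'ft_force': array([ 0.74222201, -0.3844209 ,  0.6535289 ]), 'wrist_torque': array([-0.02523862, -0.0247452 , -0.0225604 ]), 'finger_gap': 0.9977171571060791}
```

View pics/side0.png

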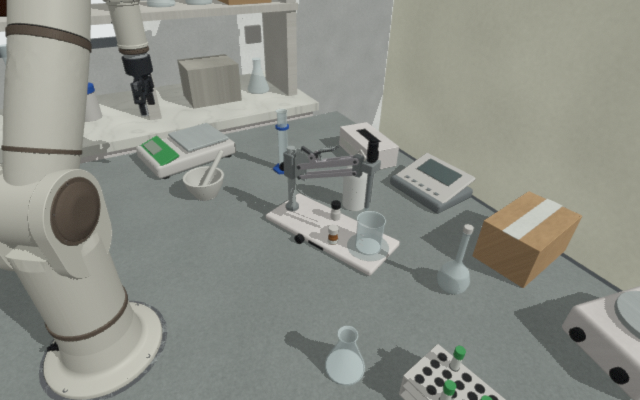

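View pics/top0.png

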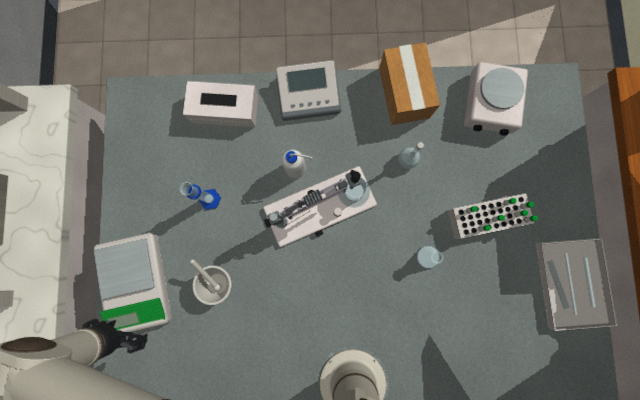

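The side view shows the stand with its arm up: column at about (291,180), beaker at (370,232). The top view shows the base plate spanning (264,205) to (376,200). I'll zoom in on both.

Run:
```python
import cv2
a=cv2.imread("pics/side0.png")[100:280,250:410]; cv2.imwrite("pics/side0z.png",cv2.resize(a,None,fx=3.3,fy=3.3,interpolation=cv2.INTER_CUBIC))
a=cv2.imread("pics/top0.png")[140:255,250:390]; cv2.imwrite("pics/top0z.png",cv2.resize(a,None,fx=5,fy=5,interpolation=cv2.INTER_CUBIC))
```

```text
(no output)
```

View pics/side0z.png

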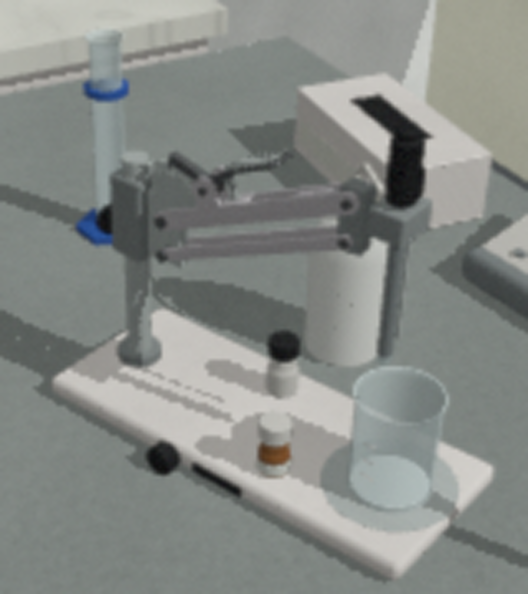

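View pics/top0z.png

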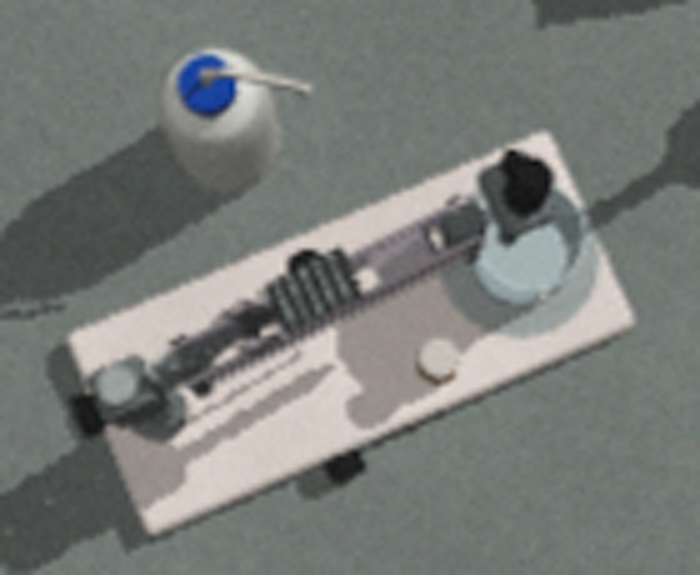

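```bash
cat >> h.py <<'E'
import pickle
CAMS=pickle.load(open("cams.pkl","rb")) if __import__("os").path.exists("cams.pkl") else None
def ray(n,px,z):
    K,r,t=CAMS[n]; R=cv2.Rodrigues(r)[0]; o=-R.T@t.ravel()
    d=R.T@np.linalg.inv(K)@np.array([px[0],px[1],1.]); return o+d*(z-o[2])/d[2]
def proj(n,P):
    K,r,t=CAMS[n]; return cv2.projectPoints(np.array(P,float).reshape(-1,3),r,t.reshape(3,1),K,None)[0].reshape(-1,2)
E
cat > m.py <<'E'
from h import *
Z=lambda p,s,o:((p[0]+.5)/s-.5+o[0],(p[1]+.5)/s-.5+o[1])
T=lambda *p:Z(p,5,(250,140)); S=lambda *p:Z(p,3.3,(250,100))
E
python3 - <<'E'
from m import *
for p in[(70,335),(152,535),(632,320),(545,132)]: print("top",ray("top",T(*p),22).round(1))
for p in[(55,380),(160,312),(492,470),(393,565)]: print("side",ray("side",S(*p),22).round(1))
print("col top",ray("top",T(118,383),222).round(1), ray("side",S(137,160),222).round(1))
for z in (280,300): print("pad",z,ray("top",T(315,292),z).round(1))
print("vial", ray("top",T(438,358),50).round(1), "beaker rim side",ray("side",S(400,392),112).round(1))
E
```

```text
top [581.6 278.6  22. ]
top [445.5 224.9  22. ]
top [ 580.7 -101.7   22. ]
top [712.1 -48.2  22. ]
side [446.3 222.4  22. ]
side [575.4 273.4  22. ]
side [708.2 -52.2  22. ]
side [ 576.2 -100.    22. ]
col top [528.5 218.5 222. ] [526.4 214.  222. ]
pad 280 [568.8 104.  280. ]
pad 300 [565.9 103.4 300. ]
vial [555.7  31.1  50. ] beaker rim side [626.9 -24.5 112. ]
```

```bash
cat >> m.py <<'E'
yaw=np.radians(-67.9); ex=np.array([np.cos(yaw),np.sin(yaw),0]); ey=np.array([-np.sin(yaw),np.cos(yaw),0]); ez=np.array([0,0,1.])
H=np.array([540.6,179.9,182.])
def st(x,y,z): return H+x*ex+y*ey+(z-182)*ez   # stand coords
def al(r,u,y,th): return H+(r*np.cos(th)-u*np.sin(th))*ex+(r*np.sin(th)+u*np.cos(th))*ez+y*ey
E
cat > ov.py <<'E'
from m import *
import sys
def overlay(img,n,ths,out,off,sz,s,pressed=False):
    a=img[off[1]:off[1]+sz[1],off[0]:off[0]+sz[0]]; a=cv2.resize(a,None,fx=s,fy=s,interpolation=cv2.INTER_CUBIC)
    def pl(P,c,closed=True):
        p=(proj(n,P)-np.array(off)+.5)*s-.5
        cv2.polylines(a,[np.round(p).astype(int).reshape(-1,1,2)],closed,c,1)
    pl([st(-80,-75,22),st(280,-75,22),st(280,75,22),st(-80,75,22)],(0,255,0))
    cols=[(0,0,255),(255,0,0),(0,255,255)]
    for th,c in zip(ths,cols):
        r,u=(107,27) if pressed else (106,36)
        pl([al(r-26,u,-15,th),al(r+26,u,-15,th),al(r+26,u,15,th),al(r-26,u,15,th)],c)
        pl([al(0,0,-13,th),al(190,0,-13,th)],c,False)
        pin=al(190,0,0,th); e=pin+35*ex
        pl([e+64*ez,e-130*ez],c,False)
    cv2.imwrite(out,a)
E
python3 - <<'E'
from ov import *
d=np.radians
overlay(cv2.imread("pics/side0.png"),"side",[d(24),d(28),d(31)],"pics/so.png",(250,100),(160,180),3.3)
overlay(cv2.imread("pics/top0.png"),"top",[d(24),d(28),d(31)],"pics/to.png",(250,140),(140,115),5)
E
```

```text
(no output)
```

View pics/so.png

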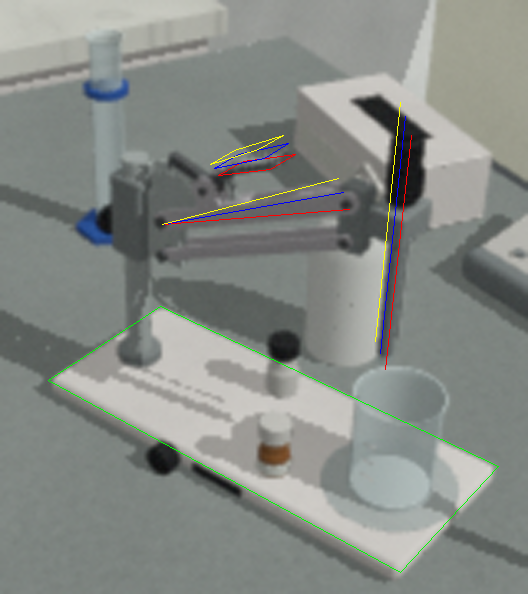

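View pics/to.png

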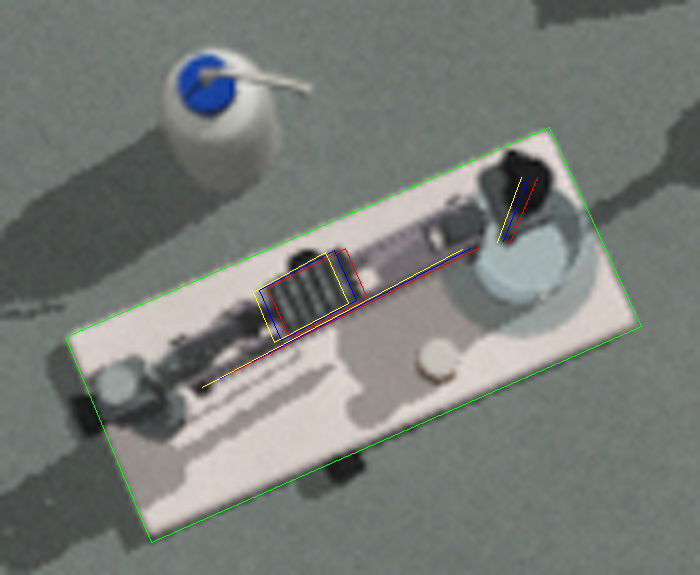

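```bash
cat > plan.py <<'E'
from m import *
from scipy.spatial.transform import Rotation as Ro
def cur():
    s=robot.get_state(); return s,np.array(s["eef_pos"]),Ro.from_quat(s["tool_rot"])
def tgtR(lean,sgn):
    # lean>0: tool body leans back toward column; pad normal n=(-sin,cos)
    n=-np.sin(lean)*ex+np.cos(lean)*ez; y=-n; x=sgn*ey; return Ro.from_matrix(np.c_[x,y,np.cross(x,y)])
def delta(pt,Rt):
    s,p,R=cur(); print("t",s["time"],"p",p.round(1),"F",s["ft_force"].round(1),"gap",round(s["finger_gap"],2))
    print("tool-frame shift",R.inv().apply(pt-p).round(2),"rotvec",(R.inv()*Rt).as_rotvec().round(4), "shift in target frame",Rt.inv().apply(pt-p).round(2))
E
python3 - <<'E'
from plan import *
s,p,R=cur(); print(R.as_matrix().round(3))
th=np.radians(25.5)
P=al(106,36,0,th); print("pad",P)
n=-np.sin(np.radians(15))*ex+np.cos(np.radians(15))*ez
for sg in(1,-1): delta(P+70*n,tgtR(np.radians(15),sg))
# objects
print("wash",ray("top",T(208,85),190).round(0),"cyl", ray("top",(188,190),220).round(0),"flask",ray("top",(421,146),184).round(0))
E
```

```text
[[ 0.36  -0.001 -0.933]
 [ 0.933 -0.002  0.36 ]
 [-0.002 -1.     0.   ]]
pad [570.76402133 105.61497343 260.1272465 ]
t 0.1 p [234.1 605.7 230.4] F [ 0.7 -0.4  0.7] gap 1.0
tool-frame shift [-332.12  -96.84 -481.85] rotvec [-0.2464  0.8118  0.1052] shift in target frame [ 123.77   53.94 -577.61]
t 0.1 p [234.1 605.7 230.4] F [ 0.7 -0.4  0.7] gap 1.0
tool-frame shift [-332.12  -96.84 -481.85] rotvec [ 0.1294 -2.309   0.3032] shift in target frame [-123.77   53.94  577.61]
wash [708. 167. 190.] cyl [611. 462. 220.] flask [ 730. -221.  184.]
```

Emit:
drive_tool:
  steps:
    - [[0, -30, 0, 0, 0, 0, 255], [0, -30, 0, 0, 0, 0, 255], [0, -30, 0, 0, 0, 0, 255], [0, -30, 0, 0, 0, 0, 255], [-20, 0, -30, 0, 0, 0, 255], [-20, 0, -30, 0, 0, 0, 255], [-20, 0, -30, 0, 0, 0, 255], [-20, 0, -30, 0, 0, 0, 255], [-20, 0, -30, 0, 0, 0, 255], [-20, 0, -30, 0, 0, 0, 255], [-20, 0, -30, 0, 0, 0, 255], [-20, 0, -30, 0, 0, 0, 255]]

```text
time: 1.3
eef_pos: [401.0, 369.0, 350.9]
tool_rot: [0.583, 0.4, -0.4, -0.583]
ft_force: [0.1, -0.1, 0.0]
finger_gap: 0.0
```

Emit:
drive_tool:
  steps:
    - [[-20, 0, -30, 0, 0, 0, 255], [-20, 0, -30, 0, 0, 0, 255], [-20, 0, -30, 0, 0, 0, 255], [-20, 0, -30, 0, 0, 0, 255], [-20, 0, -30, 0, 0, 0, 255], [-20, 0, -30, 0, 0, 0, 255], [-20, 0, -30, 0, 0, 0, 255], [-10, 0, -15, 0, 0, 0, 255], [0, 0, 0, 0, 0, 0, 255], [0, 0, 0, 0, 0, 0, 255]]

```text
time: 2.3
eef_pos: [555.8, 149.9, 350.7]
tool_rot: [-0.583, -0.399, 0.4, 0.584]
ft_force: [0.1, 0.9, -0.1]
finger_gap: 0.001
```

Run:
```python
from plan import *
P=al(106,36,0,np.radians(25.5)); L=np.radians(15)
delta(P+70*(-np.sin(L)*ex+np.cos(L)*ez),tgtR(L,1))
```

```text
t 2.3 p [555.8 149.9 350.7] F [ 0.1  0.9 -0.1] gap 0.0
tool-frame shift [-22.71  22.98 -17.59] rotvec [-0.2484  0.8113  0.1061] shift in target frame [ -2.77  29.62 -21.64]
```

Emit:
drive_tool:
  steps:
    - [[0, 0, 0, -0.031, 0.1014, 0.0133, 255], [0, 0, 0, -0.031, 0.1014, 0.0133, 255], [0, 0, 0, -0.031, 0.1014, 0.0133, 255], [0, 0, 0, -0.031, 0.1014, 0.0133, 255], [0, 0, 0, -0.031, 0.1014, 0.0133, 255], [0, 0, 0, -0.031, 0.1014, 0.0133, 255], [0, 0, 0, -0.031, 0.1014, 0.0133, 255], [0, 0, 0, -0.031, 0.1014, 0.0133, 255], [-1.4, 0, -10.8, 0, 0, 0, 255], [-1.4, 0, -10.8, 0, 0, 0, 255], [0, 0, 0, 0, 0, 0, 255], [0, 0, 0, 0, 0, 0, 255]]

```text
time: 3.5
eef_pos: [561.7, 128.0, 357.3]
tool_rot: [0.779, 0.152, -0.116, -0.598]
ft_force: [-2.2, 0.6, 0.9]
finger_gap: 0.006
```

```bash
cat > look.py <<'E'
from ov import *
from plan import *
def look(tag,th,pressed=False):
    for n,off,sz,s in(("side",(250,60),(160,200),3),("top",(240,130),(150,120),5)):
        c,K=cam(n); im=np.ascontiguousarray(c["color"][...,::-1]); cv2.imwrite(f"pics/{n}_{tag}_raw.png",im)
        overlay(im,n,th,f"pics/{n}_{tag}.png",off,sz,s,pressed)
E
python3 - <<'E'
from look import *
P=al(106,36,0,np.radians(25.5)); L=np.radians(15)
delta(P+70*(-np.sin(L)*ex+np.cos(L)*ez),tgtR(L,1))
look("a",[np.radians(25.5)])
E
```

```text
t 3.5 p [561.7 128.  357.3] F [-2.2  0.6  0.9] gap 0.01
tool-frame shift [-0.11 30.17  1.82] rotvec [ 0.0003 -0.0009  0.0011] shift in target frame [-0.08 30.17  1.82]
```

View pics/side_a.png

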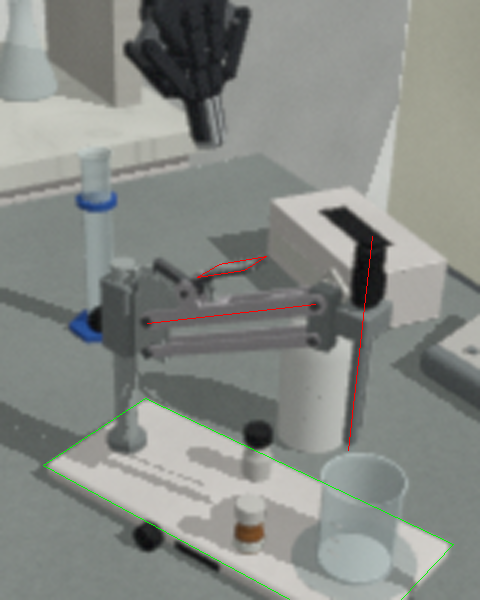

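View pics/top_a.png

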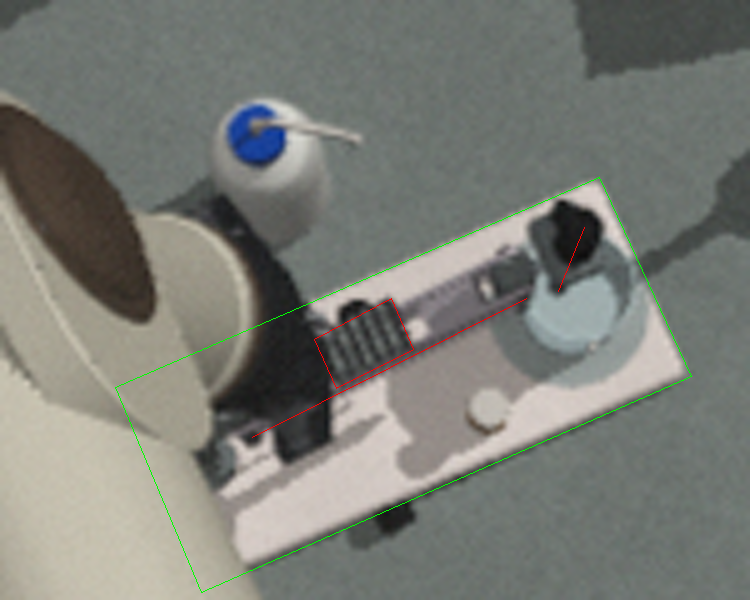

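Emit:
drive_tool:
  steps:
    - [[0, 15, 0, 0, 0, 0, 255], [0, 20, 0, 0, 0, 0, 255], [0, 20, 0, 0, 0, 0, 255], [0, 20, 0, 0, 0, 0, 255], [0, 10, 0, 0, 0, 0, 255], [0, 5, 0, 0, 0, 0, 255], [0, 0, 0, 0, 0, 0, 255], [0, 0, 0, 0, 0, 0, 255], [0, 0, 0, 0, 0, 0, 255]]

```text
time: 4.5
eef_pos: [570.9, 108.1, 271.0]
tool_rot: [0.779, 0.153, -0.116, -0.597]
ft_force: [-0.2, 0.9, 0.7]
finger_gap: -0.002
```

Run:
```python
from look import *
P=al(106,36,0,np.radians(25.5)); L=np.radians(15)
delta(P,tgtR(L,1))
look("b",[np.radians(25.5)])
```

```text
t 4.5 p [570.9 108.1 271. ] F [-0.2  0.9  0.7] gap -0.0
tool-frame shift [-1.08 11.07  0.64] rotvec [0.0005 0.0003 0.0026] shift in target frame [-1.06 11.08  0.63]
```

View pics/side_b.png

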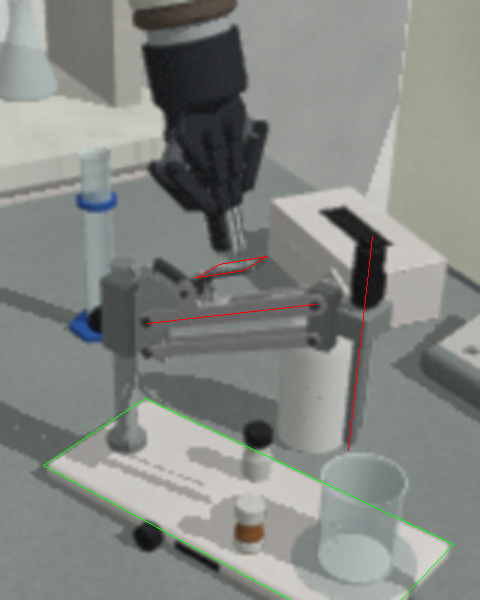

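View pics/top_b.png

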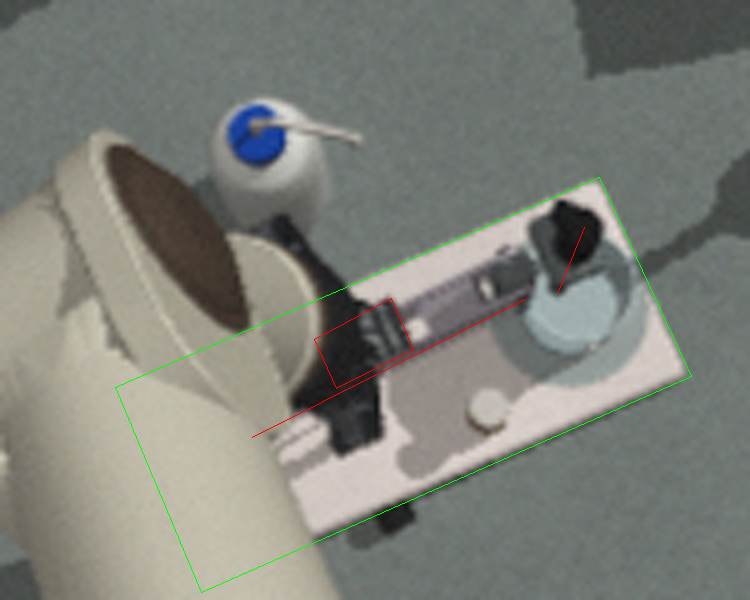

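The tip, at about (232,250) in the side view, is centred roughly 10 mm above the pad. I'm lowering it to contact.

Emit:
drive_tool:
  steps:
    - [[0, 2, -1.5, 0, 0, 0, 255], [0, 2, -1.5, 0, 0, 0, 255], [0, 2, 0, 0, 0, 0, 255], [0, 2, 0, 0, 0, 0, 255], [0, 0, 0, 0, 0, 0, 255]]

```text
time: 5.1
eef_pos: [572.3, 102.8, 262.8]
tool_rot: [0.779, 0.152, -0.117, -0.597]
ft_force: [-0.5, 0.8, 0.9]
finger_gap: 0.002
```

Emit:
drive_tool:
  steps:
    - [[0, 2, 0, 0, 0, 0, 255], [0, 2, 0, 0, 0, 0, 255], [0, 0, 0, 0, 0, 0, 255]]

```text
time: 5.4
eef_pos: [573.0, 101.7, 259.3]
tool_rot: [0.779, 0.153, -0.116, -0.597]
ft_force: [0.6, -0.7, 3.4]
finger_gap: 0.003
```

Emit:
drive_tool:
  steps:
    - [[0, 2, 0, 0, 0, 0, 255], [0, 2, 0, 0, 0, 0, 255], [0, 0, 0, 0, 0, 0, 255]]

```text
time: 5.7
eef_pos: [573.5, 100.7, 255.4]
tool_rot: [0.779, 0.153, -0.116, -0.597]
ft_force: [0.6, -0.6, 4.0]
finger_gap: 0.002
```

Emit:
drive_tool:
  steps:
    - [[0, 1.5, 0, 0, 0, 0, 255], [0, 1.5, 0, 0, 0, 0, 255], [0, 0, 0, 0, 0, 0, 255]]

```text
time: 6.0
eef_pos: [573.8, 99.9, 252.7]
tool_rot: [0.779, 0.153, -0.116, -0.597]
ft_force: [0.8, -1.8, 5.8]
finger_gap: 0.002
```

Emit:
drive_tool:
  steps:
    - [[0, 1.5, 0, 0, 0, 0, 255], [0, 1.5, 0, 0, 0, 0, 255], [0, 0, 0, 0, 0, 0, 255]]

```text
time: 6.3
eef_pos: [574.4, 98.4, 250.4]
tool_rot: [0.779, 0.153, -0.116, -0.597]
ft_force: [1.2, -3.1, 6.9]
finger_gap: 0.0
```

Run:
```python
from look import *
P=al(107,27,0,np.radians(25.5)); L=np.radians(15)
delta(P,tgtR(L,1))
look("c",[np.radians(25.5)],True)
```

```text
t 6.3 p [574.4  98.4 250.4] F [ 1.2 -3.1  6.9] gap 0.0
tool-frame shift [-0.65 -2.81  2.6 ] rotvec [ 0.0023 -0.001   0.0016] shift in target frame [-0.66 -2.81  2.6 ]
```

View pics/side_c.png

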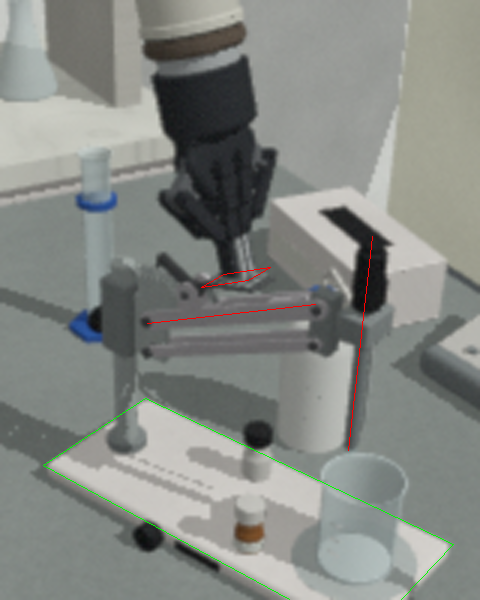

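Force is about 7.7 N, above the 5 N needed to fully press the pad, so the pawl is bottomed. Next I'll swing about the hinge, with the tool turning along with the arm.

Emit:
drive_tool:
  steps:
    - [[0, 1, 0, 0, 0, 0, 255], [0, 0, 0, 0, 0, 0, 255], [0, 2.06, -0.85, 0.02, 0, 0, 255], [0, 2.06, -0.85, 0.02, 0, 0, 255], [0, 2.06, -0.85, 0.02, 0, 0, 255]]

```text
time: 6.9
eef_pos: [575.9, 95.1, 244.1]
tool_rot: [0.761, 0.149, -0.12, -0.62]
ft_force: [0.2, -2.9, 7.5]
finger_gap: -0.0
```

Emit:
drive_tool:
  steps:
    - [[0, 2.06, -0.85, 0.02, 0, 0, 255], [0, 2.06, -0.85, 0.02, 0, 0, 255], [0, 2.06, -0.85, 0.02, 0, 0, 255], [0, 2.06, -0.85, 0.02, 0, 0, 255]]

```text
time: 7.3
eef_pos: [577.7, 90.7, 236.4]
tool_rot: [0.735, 0.144, -0.126, -0.65]
ft_force: [-1.2, -2.8, 7.0]
finger_gap: -0.001
```

Run:
```python
from look import *
P=al(107,27,0,np.radians(17)); L=np.radians(7)
delta(P,tgtR(L,1))
look("d",[np.radians(17)],True)
```

```text
t 7.3 p [577.7  90.7 236.4] F [-1.2 -2.8  7. ] gap -0.0
tool-frame shift [-0.77 -2.97  1.82] rotvec [ 0.0002 -0.0005  0.002 ] shift in target frame [-0.78 -2.96  1.82]
```

View pics/side_d.png

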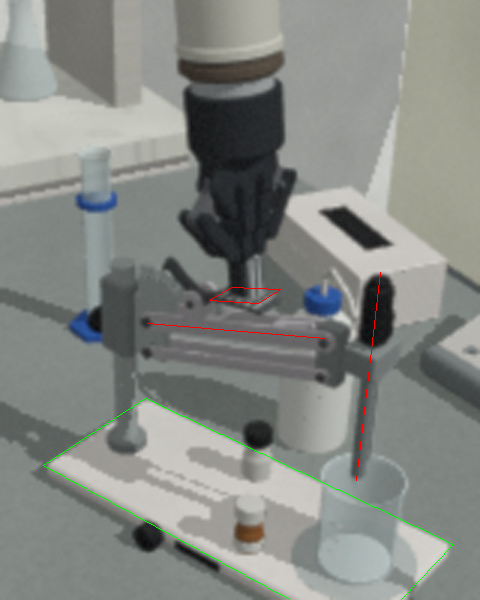

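Working: the arm is at about 15.5 degrees, with its pin at (322,342), and the electrode tip is entering the beaker with clearance. I'll continue.

Emit:
drive_tool:
  steps:
    - [[0, 2.06, -0.85, 0.02, 0, 0, 255], [0, 2.06, -0.85, 0.02, 0, 0, 255], [0, 2.06, -0.85, 0.02, 0, 0, 255], [0, 2.06, -0.85, 0.02, 0, 0, 255], [0, 2.06, -0.85, 0.02, 0, 0, 255]]

```text
time: 7.9
eef_pos: [579.4, 86.6, 226.2]
tool_rot: [0.701, 0.138, -0.133, -0.686]
ft_force: [0.6, -1.5, 6.2]
finger_gap: 0.001
```

Emit:
drive_tool:
  steps:
    - [[0, 2.06, -0.85, 0.02, 0, 0, 255], [0, 2.06, -0.85, 0.02, 0, 0, 255], [0, 2.06, -0.85, 0.02, 0, 0, 255], [0, 2.06, -0.85, 0.02, 0, 0, 255], [0, 2.06, -0.85, 0.02, 0, 0, 255]]

```text
time: 8.4
eef_pos: [580.8, 83.0, 215.7]
tool_rot: [-0.666, -0.131, 0.14, 0.721]
ft_force: [0.3, -2.0, 4.9]
finger_gap: 0.0
```

Run:
```python
from look import *
P=al(107,27,0,np.radians(4)); L=np.radians(-5)
delta(P,tgtR(L,1))
look("e",[np.radians(4),np.radians(-4)],True)
```

```text
t 8.4 p [580.8  83.  215.7] F [ 0.3 -2.   4.9] gap 0.0
tool-frame shift [-0.79 -0.73  0.16] rotvec [0.0089 0.0003 0.0016] shift in target frame [-0.79 -0.73  0.17]
```

View pics/side_e.png

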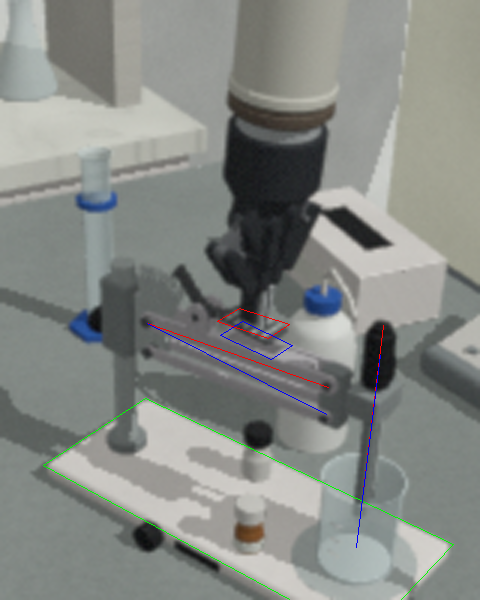

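View pics/top_e.png

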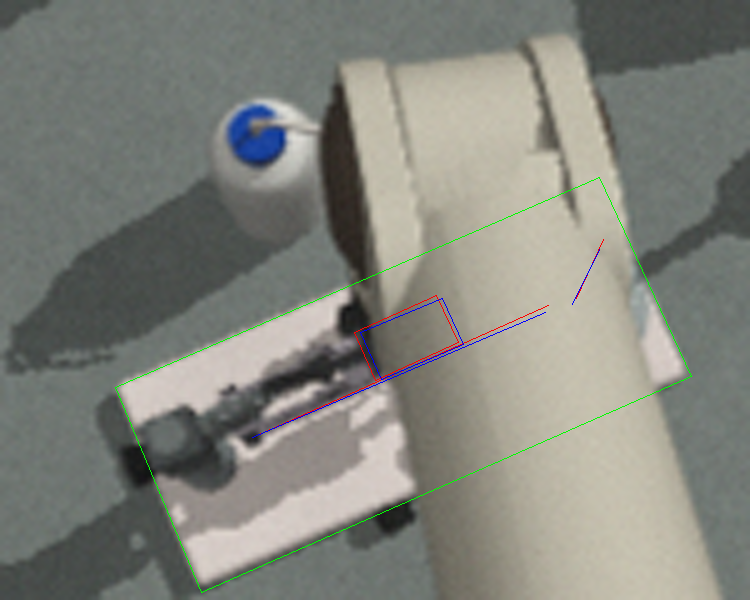

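Emit:
drive_tool:
  steps:
    - [[0, 2.1, -0.85, 0.02, 0, 0, 255], [0, 2.1, -0.85, 0.015, 0, 0, 255], [0, 2.1, -0.8, 0.015, 0, 0, 255]]

```text
time: 8.8
eef_pos: [581.4, 81.4, 209.2]
tool_rot: [-0.648, -0.127, 0.144, 0.737]
ft_force: [0.9, -1.4, 5.8]
finger_gap: -0.001
```

Emit:
drive_tool:
  steps:
    - [[0, 1.5, -0.5, 0.01, 0, 0, 255], [0, 1.5, -0.5, 0.01, 0, 0, 255], [0, 0, 0, 0, 0, 0, 255]]

```text
time: 9.1
eef_pos: [581.7, 80.6, 205.7]
tool_rot: [-0.641, -0.126, 0.145, 0.743]
ft_force: [1.0, -2.6, 4.5]
finger_gap: -0.002
```

Emit:
drive_tool:
  steps:
    - [[0, 1, -0.3, 0.005, 0, 0, 255], [0, 1, -0.3, 0.005, 0, 0, 255], [0, 0, 0, 0, 0, 0, 255]]

```text
time: 9.4
eef_pos: [581.9, 80.2, 203.8]
tool_rot: [-0.637, -0.125, 0.145, 0.746]
ft_force: [1.5, -2.5, 4.3]
finger_gap: 0.001
```

Emit:
drive_tool:
  steps:
    - [[0, 1, -0.3, 0.005, 0, 0, 255], [0, 1, -0.3, 0.005, 0, 0, 255], [0, 0, 0, 0, 0, 0, 255]]

```text
time: 9.7
eef_pos: [582.0, 79.8, 201.7]
tool_rot: [-0.634, -0.124, 0.146, 0.75]
ft_force: [1.8, -3.1, 4.1]
finger_gap: -0.002
```

Emit:
drive_tool:
  steps:
    - [[0, 1, -0.3, 0.005, 0, 0, 255], [0, 1, -0.3, 0.005, 0, 0, 255], [0, 0, 0, 0, 0, 0, 255]]

```text
time: 10.0
eef_pos: [582.2, 79.8, 201.0]
tool_rot: [-0.63, -0.124, 0.147, 0.753]
ft_force: [-0.3, -3.0, 11.4]
finger_gap: 0.004
```

Run:
```python
from look import *
delta(al(107,27,0,np.radians(-4)),tgtR(np.radians(-9),1))
look("f",[np.radians(-2),np.radians(-4)],True)
```

```text
t 10.0 p [582.2  79.8 201. ] F [-0.3 -3.  11.4] gap 0.0
tool-frame shift [-0.85 -0.53 -0.17] rotvec [-0.0204  0.0007  0.0018] shift in target frame [-0.85 -0.53 -0.18]
```

View pics/side_f.png

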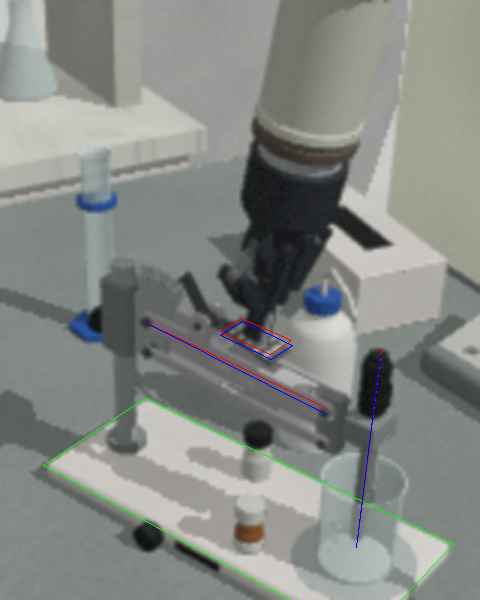

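Force is rising while the motion stalls, and the image matches -4 degrees. I'll press a touch more to confirm the stop, then lift away along the tool axis.

Emit:
drive_tool:
  steps:
    - [[0, 0.7, 0, 0, 0, 0, 255], [0, 0.3, 0, 0, 0, 0, 255], [0, 0, 0, 0, 0, 0, 255]]

```text
time: 10.4
eef_pos: [582.3, 79.8, 200.8]
tool_rot: [-0.63, -0.124, 0.146, 0.753]
ft_force: [-2.4, -3.5, 16.6]
finger_gap: 0.003
```

Emit:
drive_tool:
  steps:
    - [[0, -2, 0, 0, 0, 0, 255], [0, -2, 0, 0, 0, 0, 255], [0, -3, 0, 0, 0, 0, 255], [0, -4, 0, 0, 0, 0, 255], [0, -6, 0, 0, 0, 0, 255], [0, -10, 0, 0, 0, 0, 255], [0, -20, 0, 0, 0, 0, 255], [0, -25, 0, 0, 0, 0, 255], [0, -25, 0, 0, 0, 0, 255], [0, -25, 0, 0, 0, 0, 255], [0, 0, 0, 0, 0, 0, 255], [0, 0, 0, 0, 0, 0, 255]]

```text
time: 11.6
eef_pos: [589.7, 59.6, 319.0]
tool_rot: [-0.63, -0.123, 0.147, 0.753]
ft_force: [0.5, 0.2, -0.7]
finger_gap: 0.001
```

Run:
```python
from look import *
delta(al(107,27,0,np.radians(-4)),tgtR(np.radians(-9),1))
look("g",[np.radians(-2),np.radians(-4)])
```

```text
t 11.6 p [589.7  59.6 319. ] F [ 0.5  0.2 -0.7] gap 0.0
tool-frame shift [ -0.34 119.5    0.29] rotvec [-0.0201  0.0002  0.0011] shift in target frame [ -0.21 119.47   2.69]
```

View pics/side_g.png

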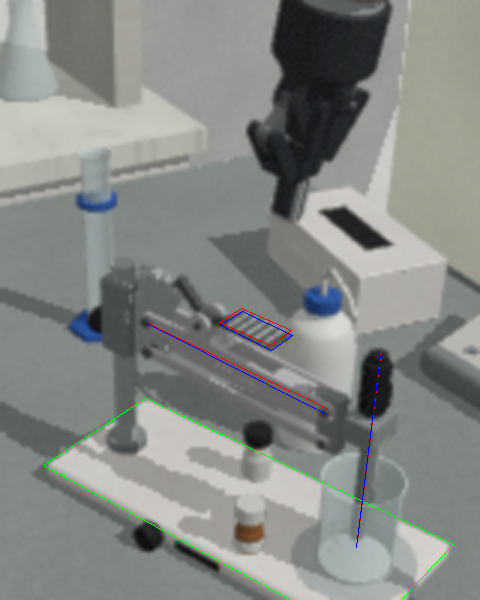

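View pics/top_g.png

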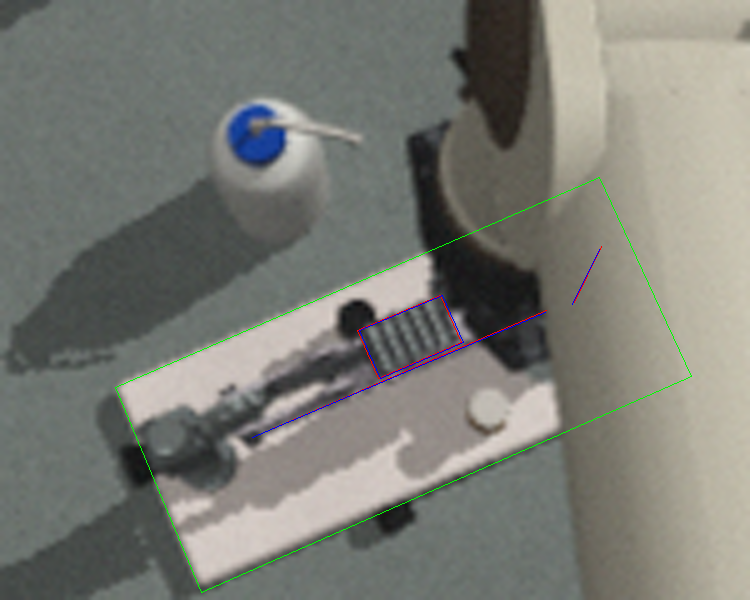

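Run:
```python
from ov import *
n="side";im=cv2.imread("pics/side_g_raw.png"); off=(290,125);s=9
a0=im[125:205,290:375]; a=cv2.resize(a0,None,fx=s,fy=s,interpolation=cv2.INTER_CUBIC); 
b=cv2.resize(cv2.imread("pics/side0.png")[125:205,290:375],None,fx=s,fy=s,interpolation=cv2.INTER_CUBIC)
def pawlpt(r,u,y,pa,th):
    d=np.array([r-56,u-21]); c,sn=np.cos(-pa),np.sin(-pa); return al(56+c*d[0]-sn*d[1],21+sn*d[0]+c*d[1],y,th)
th=np.radians(-4)
for pa,c in((0,(0,255,0)),(.06,(0,255,255)),(.12,(0,0,255))):
    P=[pawlpt(106+i,36,j,pa,th) for i,j in((-26,-15),(26,-15),(26,15),(-26,15))]
    p=(proj(n,P)-np.array(off)+.5)*s-.5; cv2.polylines(a,[np.round(p).astype(int).reshape(-1,1,2)],True,c,1)
p=(proj(n,[al(0,0,-13,th),al(190,0,-13,th)])-np.array(off)+.5)*s-.5
cv2.line(a,tuple(map(int,p[0])),tuple(map(int,p[1])),(255,0,0),1)
cv2.imwrite("pics/zoomg.png",a[:600,:800])
```

```text
(no output)
```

View pics/zoomg.png

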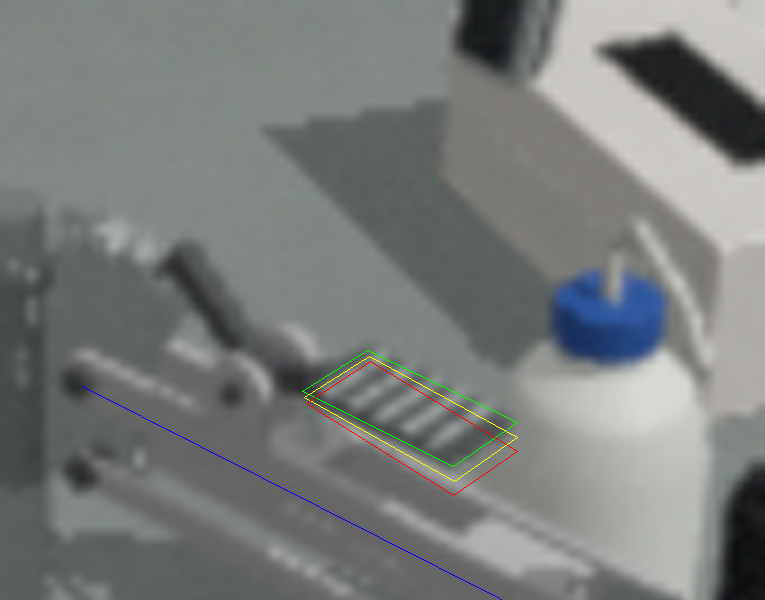

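The pad outline fits the pawl = 0 outline (green) to within a pixel, and the arm matches its lower stop. The beaker looks unmoved in the side view. I'll hand it in.

Run:
```python
from h import *
a=cv2.imread("pics/side0.png").astype(int);b=cv2.imread("pics/side_g_raw.png").astype(int)
print("beaker lower region diff",np.abs(a-b)[235:258,355:388].mean(), "vial", np.abs(a-b)[222:246,326:342].mean())
print(robot.get_state()["ft_force"].round(1)); print(robot.hand_in())
```

```text
beaker lower region diff 3.158541941150637 vial 2.3237847222222223
[-0.7 -0.2 -1.2]
the job is handed in; nothing more can be done
None
```

The arm is down on its lower stop with the electrode inside the beaker, and I handed the job in after about 12 s of the 38 s. No verdict came back.

**What I did:** With the closed fingertips I pressed the thumb pad about 11 mm while the arm was still up, at about 8 N. Keeping it pressed, I swung the arm about its hinge until it stopped. The force then rose to about 17 N with almost no further motion. I lifted the fingers about 120 mm clear.

**Last checks:**
- **Arm:** the camera overlay fits 4 degrees below level, which is the lower stop.
- **Pawl:** the pad outline fits the sprung-back position (pawl about 0), to within about a pixel.
- **Beaker and vial:** both look unmoved between the first and last side views; I did not measure the other glassware.
- **Electrode:** the tip appears inside the beaker. I judged this from the side view only, because the robot arm hid the beaker in the top view.
- **Robot contact:** the force reading was back to about zero after lifting clear.

**One disagreement:** the measured force was about 5 to 8 N during the swing, at times below the stated 6 to 10 N. The arm still followed the finger smoothly the whole way.

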